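Demagnetise a screwdriver in the bench coil well

TASK

Demagnetise the yellow screwdriver: slide the blue demagnetiser's black power slider until it is level with the green marker and leave it there, then take the screwdriver from its stand and dip the end of its blade about halfway down into the steel coil well, holding it there for about a second without jabbing the demagnetiser. Then lay the screwdriver down gently, not dropped, so that all of it lies inside the green tray. Leave the other things where they are.

Things in the scene. Friction and masses are not known exactly. Their poses are not given: they have to be found in the camera images.
- unit: the demagnetiser, fixed: blue box 200 (x) x 220 (y) mm, top face 50 mm above the table; origin under its centre. On it stands the steel coil well, an open round cup whose axis is vertical, at x = -45 mm, y = 0; on the +x side runs the power slider's track along y, at x = +60 mm (housing 40 mm wide, 170 mm long, 14 mm high).
- well_rim (a point): centre of the coil well's mouth, 105 mm above the table: outer diameter 72 mm, inner diameter 64 mm, 50 mm deep from the mouth to the floor, vertical
- power (a joint): travel of the power slider in m, 0 to 0.12, growing towards the unit's +y; stays where it is left (friction about 1.5 N)
- power_top (a point): centre of the top face of the slider's black grip, which has a white line on it: grip 28 mm (unit's x) x 20 mm (unit's y, the sliding direction) x 40 mm high, its top 104.5 mm above the table; axes parallel to the unit's
- mark: green marker, fixed to the unit's top beside the track's +x side (32 mm from the track's centre line); 12 x 8 (y) x 16 mm, origin under its centre at 50 mm height, axes parallel to the unit's. The slider is set when its grip's centre stands at the same y (along the track) as the marker.
- driver: the screwdriver, 205 mm long, 0.12 kg: square yellow handle 100 x 24 x 24 mm, steel shaft 8 mm in diameter, flat blade end 9 mm wide. Origin at the centre of the handle on the tool's axis; its x axis runs along the tool towards the blade. Centre of mass about 35 mm from the origin towards the blade. It starts level, z axis up.
- tip (a point): end of the screwdriver's blade, 155 mm from the driver's origin along its x
- butt (a point): rear end of the screwdriver's handle, 50 mm behind the driver's origin
- stand: red stand, fixed; holds the screwdriver level, axis 55 mm up (origin under the handle's centre, axes as the driver's at the start). Base 190 x 70 x 12 mm; notched posts under the rear of the handle (x -46 to -34 mm, 44 mm wide, up to axis height) and under the shaft (x 94 to 106 mm). The rest of the handle is free on both sides; lift straight up.
- tray: green open tray, fixed: 280 (x) x 150 (y) x 30 mm outside, walls and floor 5 mm; origin under its centre
- vblock: bystander, loose: steel V-block, 60 x 50 x 50 mm; origin on its underside
- ring_gauge: bystander, loose: dark steel ring gauge lying flat, 70 mm across, 25 mm high; origin on its underside
- shaft_part: bystander, loose: stepped aluminium turned part standing upright, 60 mm across, 85 mm high; origin on its underside
- oil_bottle: bystander, loose: white bottle with red cap, 56 mm across, 140 mm high; origin on its underside
There are look-alikes about, which are no part of the job. Several things have the shape of the driver; the one meant has the colours described above.

How it is judged:
On the way, in this order (a step that is already met when the one before it is completed fails the run):
1. the power slider stands at the green marker, within 7 mm, for 0.2 s (y of power_top in the frame of mark between -0.007 and 0.007 m), for 0.2 s.
2. with the slider still at the marker, the blade's end is inside the coil well, at least 15 mm below its mouth, for 0.4 s (all of step 1 and horizontal distance between tip and well_rim below 0.033 m and z of tip in the frame of well_rim below -0.015 m), for 0.4 s.
At the end, for the whole second after the job is handed in: The slider's grip is within 7 mm of the green marker along the track, and the whole screwdriver (both ends) lies at rest inside the green tray, below its rim, handle on the tray's floor (all of step 1 and x of tip in the frame of tray between -0.139 and 0.139 m and y of tip in the frame of tray between -0.074 and 0.074 m and z of each of tip, butt in the frame of tray below 0.03 m and x of butt in the frame of tray between -0.139 and 0.139 m and y of butt in the frame of tray between -0.074 and 0.074 m and z of driver in the frame of tray below 0.024 m and linear speed of driver below 0.02 m/s and angular speed of driver below 0.2 rad/s); the robot touches nothing.
It fails at once if the screwdriver is dropped: it moves faster than 0.75 m/s while no finger touches it (a fall of about 30 mm) (contact force between the fingers and driver below 0.05 N and linear speed of driver above 0.75 m/s).
It fails at once if the screwdriver is pressed on the demagnetiser with more than 20 N (contact force between driver and unit above 20 N).
It fails at once if a bystander is moved by more than 25 mm (distance of any of vblock, ring_gauge, shaft_part, oil_bottle from where it was at the start of the episode above 0.025 m).
It also fails if it takes over 61 s, if anything falls off the work surface, if the arm or the gripper's body presses on something with over 40 N, if the wrist force passes 120 N, or if a joint passes its speed limit or range.

ROBOT

A 6-joint arm with a two-finger parallel gripper is mounted at the origin on the work surface. World frame = base frame: x ahead of the robot, y to its left, z up, the work surface at z = 0. Lengths are in m, angles in rad, forces in N, time in s.
With the tool pointing down it reaches from about 0.225 to 0.875 m from the base axis. Payload 3.4 kg.
Tool frame: the origin (TCP) lies at the very end of the fingers, on their centre line; the grasp point (between the pads) lies 19 mm behind it; z points along the fingers, y is the direction in which the jaws open and shut (so a half turn about z gives the same grasp; the last joint's range is limited). The gripper opens to 85 mm and grips with 20 to 120 N. Pads are 22 mm wide; open, the fingers measure 114 mm over their backs; the gripper's body (76 mm by 85 mm) begins 54 mm behind the grasp point. The pads swing forward as they close: fully open they stand 13 mm farther back than shut.
Start: joints at [-1.411, 0.276, 1.505, -0, 1.361, -0.121], TCP at [0.159, -0.553, 0.231] pointing down, gripper open.
Joint ranges: [-2.89, 2.89], [-0.75, 2.08], [0.22, 2.7], [-1.18, 4.32], [0.11, 2.71], [-2.7, 2.7]. Speed limits (rad/s): [2.57, 2.57, 3.14, 3.14, 3.14, 3.14].

INTERFACE

Orientations are given as a unit quaternion [w, x, y, z].
In Python, from rig import manip gives the robot as it stands. The module is installed in compiled form; this text tells all that it offers.
- The arm moves only by the tool carry_out, never from a script. Its argument "moves" is one flat list of numbers, 5 for each row, row after row: the opening in per cent of the stroke, from 0 (shut) to 100 (fully open), then the shift along the world's x, y, z in cm, then the turn about the world's z in rad. A call has exactly 10 rows; each row shifts and turns the commanded pose from where the row before left it; what a row does not reach is not made up. A row lasts 1/10 s, in which the tool goes at most 50 mm and 8.59 degrees, less where a joint would pass 70% of its speed; a pose out of reach is approached as far as the arm can. A call is refused whole if a number of a shift passes 5 or a number of a turn 0.15, either way. A call with a gripper value outside its range is refused whole. The fingers move at their own pace and stop on an object; "squeeze" is the grip in N (left out, the last holds). Time passes only in rows, so rows that do not move let the fingers close, or fill a call up. It gives the time, the measured TCP pose, the force and the opening at its end, in the units of the state.
- manip.get_state(): the state, without advancing time (a new reading comes with each control period).
- manip.get_image(name): name is "scene" or "top"; returns the picture (400x640x3 uint8, red, green, blue); there is no depth.
- manip.camera_info(name): a dict with "fov_y" (degrees; the focal length in pixels is half the picture's height over the tangent of half this angle, whatever the lens; pixels are square), "cx", "cy" (the principal point, pixels), "rvec" (rotation vector, rad) and "tvec" (3), from world to camera coordinates, as OpenCV has them. Camera axes: x right, y down, z forward; pixel columns grow to the right and rows downward; lengths in m; the calibration is good to about 2 mm. A picture is of the moment at which its call begins. camera_info takes no time and is no camera call.
- manip.sign_off(): hands the job in, once; it reports no verdict.
The state is a dict: "clock": time; "qpos": joint angles; "qd": joint speeds; "effort": joint torques, N m; "position": TCP position; "ee_rot": TCP orientation; "contact_force": force on the tool from outside, world axes, zero at the start; "moment": the same for the moment, N m; "width": finger opening in m.
Only numpy, scipy, OpenCV 4.12 (cv2) and the standard library are available. Lean on these libraries where they do the work, as an engineer would, in place of code of your own. Each camera call takes 0.05 s, during which the arm holds its last target. There are 200 camera calls.

## Working session

There is one attempt and no reset: what is moved stays moved. The work goes in short steps, Python scripts to look and compute and a tool call to move; the robot and the scene stay as the last step left them, time stands still between calls to the robot, and variables do not carry over. Pictures are saved under pics/ and viewed, about 8 in all and at most 12, crops included, and the job is handed in when it is done.

Besides the shell and the picture viewer there is one more tool, called after "Request:" in YAML: its name, and indented under it one key for each argument. carry_out: Moves the arm, as the interface text tells. Its arguments: {"type":"object","properties":{"moves":{"type":"array","items":{"type":"number"}},"squeeze":{"type":"number"}},"required":["moves"]}

```bash
mkdir -p pics; cat > h.py <<'E'
import numpy as np, cv2
from rig import manip
def cam(n):
    c=manip.camera_info(n); R=cv2.Rodrigues(np.array(c['rvec'],float))[0]; t=np.array(c['tvec'],float).ravel()
    f=200/np.tan(np.radians(c['fov_y'])/2); return c,R,t,f
def px2w(n,u,v,z):
    c,R,t,f=cam(n); d=R.T@np.array([(u-c['cx'])/f,(v-c['cy'])/f,1]); o=-R.T@t
    return o+d*(z-o[2])/d[2]
def w2px(n,p):
    c,R,t,f=cam(n); q=R@np.array(p)+t; return np.array([c['cx']+f*q[0]/q[2],c['cy']+f*q[1]/q[2]])
def grab(n,name):
    im=manip.get_image(n); cv2.imwrite(f'pics/{name}.png',im[:,:,::-1]); return im
E
python3 - <<'E'
from h import *
for n in('scene','top'):
    im=grab(n,n+'0'); c,R,t,f=cam(n); print(n,c,-R.T@t)
print(manip.get_state())
E
```

```text
scene {'fov_y': 51.14765776863755, 'cx': 320.8962890645316, 'cy': 197.2189933705161, 'rvec': array([ 1.9814762 ,  1.06890793, -0.58082666]), 'tvec': array([-0.38212458, -0.14550447,  1.54798289])} [ 1.34925133 -0.38787992  0.76974788]
top {'fov_y': 48.29424211243688, 'cx': 316.8844383939608, 'cy': 199.4302679017874, 'rvec': array([ 2.19741449, -2.15709024,  0.08293126]), 'tvec': array([0.09921129, 0.5782128 , 1.30530722])} [0.46830637 0.10193971 1.34844255]
{'clock': 0.1, 'qpos': array([-1.41102604e+00,  2.76540728e-01,  1.50600518e+00, -8.19935298e-06,
        1.36069645e+00, -1.21013210e-01]), 'qd': array([ 0.00090392, -0.0024334 , -0.00302473, -0.00036732, -0.00161001,
       -0.00037747]), 'effort': array([ 1.27304695e-03, -4.17698979e+01, -2.46405047e+01, -2.67325195e-04,
        5.77625455e-03,  6.45958806e-06]), 'position': array([ 0.15924714, -0.55202139,  0.23052163]), 'ee_rot': array([-8.24621786e-04,  9.90160797e-01,  1.39931824e-01, -1.99915385e-05]), 'contact_force': array([ 0.69377739,  0.37195158, -0.44002452]), 'moment': array([ 0.04088684,  0.05832103, -0.04194041]), 'width': 0.08542803741129765}
```

View pics/top0.png

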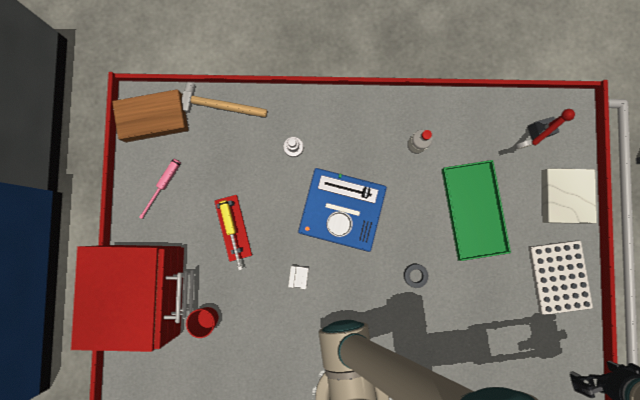

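View pics/scene0.png

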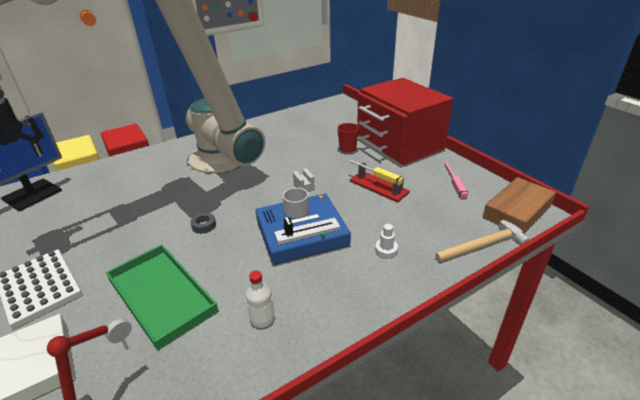

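The top picture shows the yellow driver on the red stand at (230,225). Look-alikes: pink driver at (160,190), and the hammer handle at (230,105), which is wood. The unit is at (343,210) with slider grip ~(366,192), the small green marker ~(341,175), the well at (340,224), and the tray at (477,210). V-block (298,277) and ring gauge (415,275) are near the unit. I choose the yellow one.

```bash
python3 - <<'E'
from h import *
im=cv2.imread('pics/top0.png'); hsv=cv2.cvtColor(im,cv2.COLOR_BGR2HSV)
def rects(lo,hi,z,amin=15,roi=(100,60,610,320)):
    m=cv2.inRange(hsv,lo,hi); x0,y0,x1,y1=roi; k=np.zeros_like(m);k[y0:y1,x0:x1]=m[y0:y1,x0:x1]
    for c in cv2.findContours(k,cv2.RETR_EXTERNAL,cv2.CHAIN_APPROX_NONE)[0]:
        if cv2.contourArea(c)<amin: continue
        w=np.array([px2w('top',*p[0],z)[:2] for p in c],np.float32)
        r=cv2.minAreaRect(w*1000); print(np.round(r[0]),np.round(r[1]),round(r[2],1),'px',cv2.minAreaRect(c)[0],cv2.contourArea(c))
print('unit');rects((100,120,60),(125,255,255),.05,800)
print('tray');rects((55,120,40),(75,255,255),.03,500)
print('mark');rects((50,80,40),(85,255,255),.066,2,(310,165,390,210))
print('yellow');rects((22,120,120),(32,255,255),.067,50)
print('red');rects((0,150,80),(8,255,255),.012,300,(205,185,262,275))
print('black');rects((0,0,0),(179,255,70),.1045,5,(315,170,385,207))
print('white well');rects((0,0,150),(179,60,255),.105,100,(320,205,360,240))
print('vblock');rects((0,0,150),(179,60,255),.05,100,(280,255,315,295))
a=cv2.resize(im[165:255,295:395],None,fx=4,fy=4,interpolation=cv2.INTER_CUBIC)
b=cv2.resize(im[185:275,190:290],None,fx=4,fy=4,interpolation=cv2.INTER_CUBIC)
cv2.imwrite('pics/crop1.png',np.hstack([a,b]))
E
```

```text
unit
[547.  35.] [216. 197.] 76.4 px (342.3315734863281, 209.32492065429688) 4846.0
tray
[ 554. -359.] [278. 154.] 10.0 px (475.6920166015625, 210.05599975585938) 4766.0
mark
[644.  44.] [9. 6.] 0.8 px (340.0, 175.5) 4.5
yellow
[513. 367.] [89. 24.] 16.0 px (227.02943420410156, 218.61767578125) 225.5
red
[489. 360.] [188.  69.] 16.1 px (232.90013122558594, 227.52549743652344) 586.5
black
[588. -35.] [10. 25.] 64.2 px (368.6000671386719, 193.80001831054688) 6.0
[599.  32.] [113.  26.] 84.7 px (344.6219482421875, 189.4024200439453) 37.5
white well
[510.  46.] [97. 84.] 77.0 px (339.176513671875, 221.2941436767578) 569.5
vblock
[348. 160.] [54. 62.] 84.4 px (297.843017578125, 277.33447265625) 357.5
```

View pics/crop1.png

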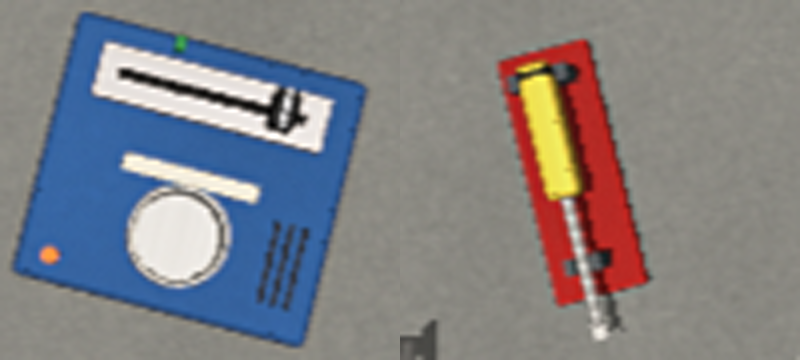

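```bash
python3 - <<'E'
from h import *
y=np.radians(-13.6); R=np.array([[np.cos(y),-np.sin(y)],[np.sin(y),np.cos(y)]]); o=np.array([.547,.035])
for n,p,z in [('well',(339.75,224.25),.105),('mark',(340.2,176),.066),('grip',(367,191),.1045)]:
    w=px2w('top',*p,z)[:2]; print(n,w.round(4),'unit frame',(R.T@(w-o)).round(4))
P={k:px2w('top',190+u/4,185+v/4,z)[:2] for k,u,v,z in [('rear',135,66,.067),('front',165,197,.067),('tip',201,334,.055),('neck',168,200,.055)]}
for k,v in P.items(): print(k,v.round(4))
d=P['tip']-P['rear']; print(np.linalg.norm(d),np.degrees(np.arctan2(d[1],d[0])))
# cross-check in scene view: project & mark
im=cv2.imread('pics/scene0.png'); W=lambda a,b:o+R@np.array([a,b])
for p in [(*W(-.045,0),.105),(*W(.092,.0),.066),(*P['rear'],.067),(*P['tip'],.055),(*px2w('top',340.2,176,.066)[:2],.066),(*px2w('top',367,191,.1045)[:2],.1045)]:
    q=w2px('scene',p);cv2.circle(im,(int(round(q[0]*1)),int(round(q[1]))),1,(255,0,255),-1)
cv2.imwrite('pics/sc1.png',cv2.resize(im[150:280,240:430],None,fx=4,fy=4,interpolation=cv2.INTER_CUBIC))
E
```

```text
well [0.5015 0.0445] unit frame [-0.0464 -0.0015]
mark [0.6421 0.0434] unit frame [0.0905 0.0305]
grip [ 0.596  -0.0305] unit frame [ 0.063  -0.0521]
rear [0.5618 0.3781]
front [0.4681 0.3532]
tip [0.3705 0.3263]
neck [0.466  0.3533]
0.19822545123047275 -164.85689851316923
```

View pics/sc1.png

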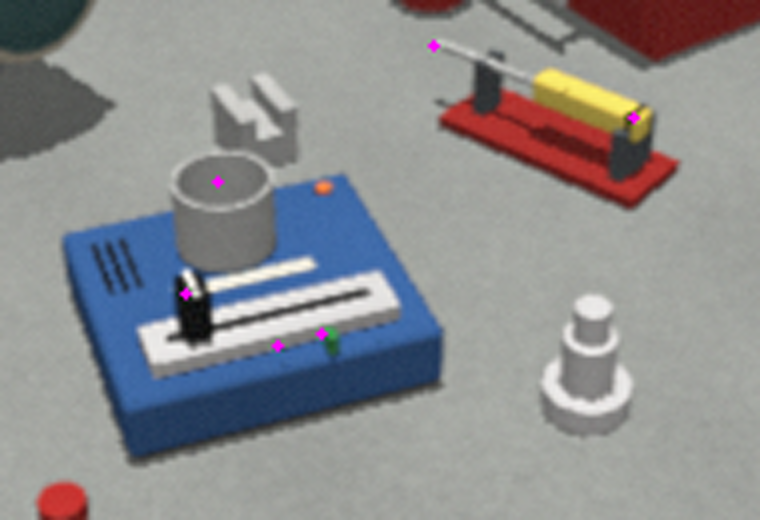

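```bash
cat >> h.py <<'E'
def tri(pt,ps):
    P=[];U=[]
    for n,p in (('top',pt),('scene',ps)):
        c,R,t,f=cam(n); P.append(np.c_[R,t]); U.append(np.array([(p[0]-c['cx'])/f,(p[1]-c['cy'])/f]))
    X=cv2.triangulatePoints(P[0],P[1],U[0],U[1]).ravel(); return X[:3]/X[3]
E
python3 - <<'E'
from h import *
y=np.radians(-13.6); R=np.array([[np.cos(y),-np.sin(y)],[np.sin(y),np.cos(y)]]); o=np.array([.547,.035])
s=lambda u,v:(240+u/4,150+v/4)
for n,p,q,z in [('well',(339.75,224.25),s(222,182),.105),('mark',(340.2,176),s(332,332),.066),('grip',(367,191),s(192,281),.1045),('rear',(190+135/4,185+66/4),s(645,110),.067)]:
    w=tri(p,q); a=px2w('scene',*q,z); print(n,w.round(4),'uf',(R.T@(w[:2]-o)).round(4),'scene only',a.round(4),(R.T@(a[:2]-o)).round(4))
# fine features: grip white line and marker in top
im=cv2.imread('pics/top0.png')
hsv=cv2.cvtColor(im,cv2.COLOR_BGR2HSV); print(hsv[185:199,358:376,2])
print(hsv[172:180,335:347,0])
E
```

```text
well [0.5031 0.0473 0.1033] uf [-0.0455  0.0016] scene only [0.507  0.0489 0.105 ] [-0.0422  0.0041]
mark [0.6438 0.0463 0.0664] uf [0.0914 0.0337] scene only [0.6449 0.0495 0.066 ] [0.0918 0.0371]
grip [ 0.5967 -0.0272  0.1108] uf [ 0.0629 -0.0488] scene only [ 0.591  -0.0213  0.1045] [ 0.056  -0.0444]
rear [0.5644 0.3808 0.072 ] uf [-0.0644  0.3402] scene only [0.5604 0.3911 0.067 ] [-0.0707  0.3493]
[[245 210 161 149 157 159 150 149 151 152 152 153 153 152 152 152 153 154]
 [234 234 238 245 249 210 151 122 139 159 155 150 152 153 151 151 152 153]
 [231 231 233 237 241 207 119  44 113 189 163 119 148 157 148 146 148 152]
 [237 235 234 237 210 125  43  33 106 178 132  78 192 195 161 146 147 152]
 [242 241 244 246 175  51  16  59 178 164  75  44 156 227 243 246 217 176]
 [ 96 167 232 253 169  41  25  80 225 193  72  40 160 231 237 236 236 238]
 [ 15  41  70  93  63  19  39 101 226 183  52  56 205 243 236 233 233 237]
 [ 54  26  18  14   6  25  44  97 172 136  43  76 213 246 239 235 235 237]
 [168 122 111  71  16  35  70 175 156  73  26  53 160 195 229 237 237 240]
 [243 250 255 173  47  36  85 221 192  84  27  13  37  97 208 237 237 241]
 [238 241 224 132  27  28  81 179 146  52  31  59  60 160 231 237 238 244]
 [237 239 223 134  35  11  75 163 123  45 102 177 162 215 240 238 239 244]
 [243 245 245 202 128  99  80  56  31  99 215 247 242 240 239 237 239 222]
 [230 249 250 250 253 255 230 156 121 212 245 241 237 235 235 236 242 207]]
[[120  21  22  20  21  18  20  21  30  27  23  26]
 [108 108 110 115  53  48  30  19  20  23  25  22]
 [107 107 108 105  73  65  68  83  12  20  23  23]
 [107 108 108 102  71  65  82 107 109 109 109 110]
 [107 108 108  96  67  65  86 107 107 107 107 107]
 [107 107 107 101  73  73 100 108 107 107 107 107]
 [111 110 109 106 105 104 107 107 107 107 107 107]
 [ 14   0 113 113 112 110 108 107 107 107 107 107]]
```

Both views agree: the slider needs about +80 mm along the unit's y (unit yaw −13.6°), and the well is near (0.503, 0.046). I'm moving above the slider grip now.

Request:
carry_out:
  moves: [100,2.2,2.62,0,-0.026,100,2.2,2.62,0,-0.026,100,2.2,2.62,0,-0.026,100,2.2,2.62,0,-0.026,100,2.2,2.62,0,-0.026,100,2.2,2.62,0,-0.026,100,2.2,2.62,0,-0.026,100,2.2,2.62,0,-0.026,100,2.2,2.62,0,-0.026,100,2.2,2.62,0,-0.026]
  squeeze: 20

```text
clock: 1.1
position: [0.3798, -0.2891, 0.231]
ee_rot: [-0.0, 1.0, 0.01, -0.0]
contact_force: [0.3, -1.2, 0.3]
width: 0.0855
```

Request:
carry_out:
  moves: [70,2.2,2.62,0,-0.026,70,2.2,2.62,0,-0.026,70,2.2,2.62,0,-0.026,70,2.2,2.62,0,-0.026,70,2.2,2.62,0,-0.026,70,2.2,2.62,0,-0.026,70,2.2,2.62,0,-0.026,70,2.2,2.62,0,-0.026,70,2.2,2.62,0,-0.026,70,2.2,2.62,0,-0.026]

```text
clock: 2.1
position: [0.5998, -0.0272, 0.2308]
ee_rot: [0.0, 0.993, -0.12, -0.001]
contact_force: [0.2, -1.1, 0.6]
width: 0.0595
```

Request:
carry_out:
  moves: [70,-0.3,0,-3,0,70,0,0,-3,0,70,0,0,-3,0,70,0,0,-3,0,70,0,0,-2.2,0,70,0,0,-1.1,0,0,0,0,0,0,0,0,0,0,0,0,0,0,0,0,0,0,0,0,0]

```text
clock: 3.1
position: [0.5974, -0.0286, 0.0798]
ee_rot: [-0.0, 0.993, -0.119, 0.002]
contact_force: [-0.0, 0.1, 1.9]
width: 0.0191
```

```bash
python3 - <<'E'
from h import *
im=grab('scene','s2'); cv2.imwrite('pics/s2c.png',cv2.resize(im[150:280,240:430,::-1],None,fx=3,fy=3,interpolation=cv2.INTER_CUBIC))
s=manip.get_state(); print(s['position'],s['contact_force'],s['width'])
E
```

```text
[ 0.59743466 -0.02855848  0.07976813] [0.71855398 0.69614274 2.5780371 ] 0.019951738780798506
```

View pics/s2c.png

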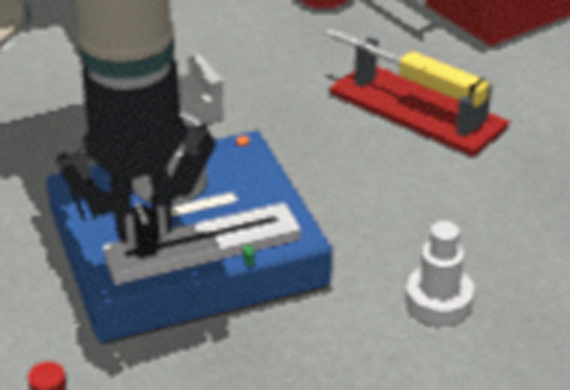

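Request:
carry_out:
  moves: [0,0.24,0.98,0,0,0,0.24,0.98,0,0,0,0.24,0.98,0,0,0,0.24,0.98,0,0,0,0.24,0.98,0,0,0,0.24,0.98,0,0,0,0.24,0.98,0,0,0,0.24,0.98,0,0,0,0,0,0,0,0,0,0,0,0]

```text
clock: 4.15
position: [0.6168, 0.0518, 0.0797]
ee_rot: [-0.001, 0.993, -0.119, 0.002]
contact_force: [0.0, 1.2, 5.1]
width: 0.0193
```

Request:
carry_out:
  moves: [70,0,0,0,0,70,0,0,0,0,70,0,0,0,0,70,0,0,0,0,70,0,0,3,0,70,0,2,4,0,70,0,4,3,0,70,0,4,0,0,70,0,4,0,0.02,70,-0.5,4,0,0.05]

```text
clock: 5.15
position: [0.6109, 0.2312, 0.1786]
ee_rot: [-0.0, 0.996, -0.084, 0.0]
contact_force: [1.1, -0.0, 0.4]
width: 0.0598
```

```bash
python3 - <<'E'
from h import *
y=np.radians(-13.6); R=np.array([[np.cos(y),-np.sin(y)],[np.sin(y),np.cos(y)]]); o=np.array([.547,.035])
a=grab('top','t3')[:,:,::-1]; b=grab('scene','s3')[:,:,::-1]
z=lambda i,f:cv2.resize(i,None,fx=f,fy=f,interpolation=cv2.INTER_CUBIC)
cv2.imwrite('pics/c3.png',np.hstack([z(a[165:215,310:390],5),z(b[190:240,260:340],5)]))
s=manip.get_state(); print(s['position'],s['width'])
E
```

```text
[0.60944389 0.23487409 0.17802295] 0.05972314090725238
```

View pics/c3.png

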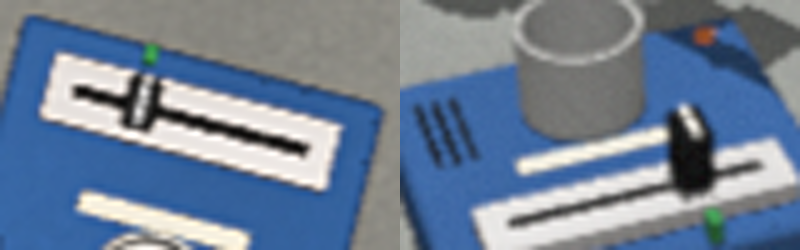

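```bash
python3 - <<'E'
from h import *
y=np.radians(-13.6); R=np.array([[np.cos(y),-np.sin(y)],[np.sin(y),np.cos(y)]]); o=np.array([.547,.035])
f=lambda w:(R.T@(w[:2]-o)).round(4)
im=cv2.imread('pics/t3.png')
print(cv2.cvtColor(im,cv2.COLOR_BGR2HSV)[178:194,332:346,2])
g=(338.4,185.4);m=(340.0,175.6);gs=(260+290/5,190+112/5);ms=(260+314/5,190+212/5)
print('top',f(px2w('top',*g,.1045)),f(px2w('top',*m,.066)))
print('scene',f(px2w('scene',*gs,.1045)),f(px2w('scene',*ms,.066)))
print('tri',tri(g,gs),f(tri(g,gs)),tri(m,ms),f(tri(m,ms)))
E
```

```text
[[205 162 150 163 167 160 137 126 128 148 159 158 158 159]
 [231 237 245 244 197 135 119 154 160 154 154 156 157 156]
 [228 230 235 205 121  46 115 187 158 114 132 158 159 152]
 [232 233 237 168  56  31 113 178 131  66 193 240 196 160]
 [239 242 245 166  47  54 174 155  66  29 120 211 237 241]
 [178 228 215 127  36  76 218 185  66  40 154 223 232 231]
 [ 45  66  66  38  35  95 183 145  45  56 204 243 234 230]
 [ 46  20   9  22  50 129 183 135  44  62 203 246 240 238]
 [157 100  54  31  67 177 164  86  33  34  93 166 195 229]
 [246 221 131  45  83 220 182  69  27  18  20  39  50  68]
 [239 213 120  34  91 183 144  55  30  81  88  61  31  14]
 [234 194  97  26  97 145 100  28  82 213 229 183 133 106]
 [240 241 178 104  93  82  51  49 157 235 243 243 246 250]
 [246 248 248 249 250 221 168 150 213 238 235 235 236 238]
 [114 133 198 239 251 250 247 244 242 238 235 233 233 233]
 [156 153 122  96 104 140 203 243 247 243 241 240 238 237]]
top [0.058  0.0293] [0.0915 0.0314]
scene [0.052 0.038] [0.0893 0.0374]
tri [0.61129807 0.05292205 0.11022836] [0.0583 0.0325] [0.64422438 0.04633597 0.06880869] [0.0918 0.0339]
```

Slider set: 1–2 mm from the marker's y in each view. Next is the driver.

Request:
carry_out:
  moves: [70,-1.5,1.6,0,0.055,70,-1.5,1.6,0,0.055,70,-1.5,1.6,0,0.055,70,-1.5,1.6,0,0.055,70,-1.5,1.6,0,0.055,70,-1.5,1.5,0,0.055,70,-1.5,1.5,0,0.055,70,-1.6,1.5,0,0.055,70,0,0,0,0,70,0,0,0,0]

```text
clock: 6.25
position: [0.4898, 0.3543, 0.1783]
ee_rot: [0.0, 0.991, 0.135, 0.0]
contact_force: [0.4, -0.1, 0.2]
width: 0.0595
```

```bash
python3 - <<'E'
from h import *
b=grab('top','t4')[:,:,::-1]
z=lambda i,f:cv2.resize(i,None,fx=f,fy=f,interpolation=cv2.INTER_CUBIC)
for p in [(.487,.3605,.067)]: print(w2px('top',p))
cv2.imwrite('pics/c4.png',z(b[170:290,170:320],5))
s=manip.get_state(); print(s['position'],s['ee_rot'],s['width'],s['qpos'])
E
```

```text
[228.92708614 227.61062835]
[0.49016618 0.35409978 0.17826312] [4.59151214e-04 9.90914895e-01 1.34489418e-01 2.36776094e-04] 0.05994631118526393 [ 5.11207585e-01  3.52830586e-01  1.52526332e+00 -1.07863506e-03
  1.26339596e+00  1.81253384e+00]
```

Request:
carry_out:
  moves: [70,-0.2,0.6,-2,0,70,0,0,-2.5,0,70,0,0,-2.5,0,70,0,0,-2.5,0,70,0,0,-2.4,0,70,0,0,-2,0,70,0,0,0,0,0,0,0,0,0,0,0,0,0,0,0,0,0,0,0]
  squeeze: 30

```text
clock: 7.3
position: [0.4887, 0.3618, 0.0409]
ee_rot: [-0.001, 0.991, 0.135, 0.001]
contact_force: [-0.2, 0.7, -0.2]
width: 0.0233
```

Request:
carry_out:
  moves: [0,0,0,0,0,0,0,0,0,0,0,0,0,0.5,0,0,0,0,1,0,0,0,0,2,0,0,0,0,3,0,0,0,0,3,0,0,0,0,3,0,0,0,0,1.5,0,0,0,0,0,0]

```text
clock: 8.3
position: [0.4887, 0.361, 0.1824]
ee_rot: [-0.0, 0.991, 0.135, 0.002]
contact_force: [1.2, -0.8, -1.3]
width: 0.0233
```

```bash
python3 - <<'E'
from h import *
a=grab('top','t5')[:,:,::-1]; b=grab('scene','s5')[:,:,::-1]
z=lambda i,f:cv2.resize(i,None,fx=f,fy=f,interpolation=cv2.INTER_CUBIC)
cv2.imwrite('pics/c5.png',np.hstack([z(a[170:270,180:280],4),z(b[110:210,320:420],4)]))
s=manip.get_state(); print(s['position'],s['ee_rot'],s['width'],s['contact_force'],s['moment'])
E
```

```text
[0.48699026 0.36018271 0.1790679 ] [ 5.62059208e-04  9.90858508e-01  1.34903234e-01 -4.66777552e-04] 0.02384803953259458 [-0.10737332  0.48759299 -1.54535723] [-0.05395279 -0.00582691 -0.02972784]
```

View pics/c5.png

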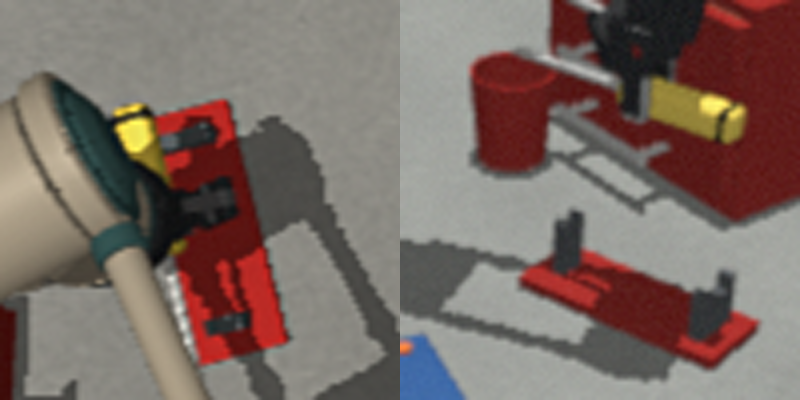

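The driver is held level. The tool can only turn about z, so I'll tilt the driver in the grip: rest the handle's rear on the well rim, lightly, and lower the hand so the blade swings down.

Request:
carry_out:
  moves: [0,-0.3,-1.5,0,0,0,-0.7,-3.5,0,0,0,-0.8,-4,0,0,0,-0.8,-4,0,0,0,-0.8,-4,0,0,0,-0.8,-4,0,0,0,-0.8,-4,0,0,0,-0.8,-4,0,0,0,-0.7,-3.5,0,0,0,-0.3,-1.3,0,0]

```text
clock: 9.4
position: [0.4165, 0.0197, 0.178]
ee_rot: [0.001, 0.991, 0.134, -0.002]
contact_force: [1.0, 0.1, -1.2]
width: 0.0232
```

Request:
carry_out:
  moves: [0,0,0,-1,0,0,0,0,-2,0,0,0,0,-2,0,0,0,0,-1.2,0,0,0,0,-0.5,0,0,0,0,-0.3,0,0,0,0,-0.2,0,0,0,0,-0.2,0,0,0,0,-0.2,0,0,0,0,0,0]
  squeeze: 20

```text
clock: 10.4
position: [0.4196, 0.0229, 0.1034]
ee_rot: [0.0, 0.991, 0.135, 0.0]
contact_force: [0.3, 0.1, 0.1]
width: 0.0231
```

```bash
python3 - <<'E'
from h import *
a=grab('top','t6')[:,:,::-1]; b=grab('scene','s6')[:,:,::-1]
s=manip.get_state(); print(s['position'],s['ee_rot'],s['width'],s['contact_force'],s['moment'])
E
```

```text
[0.41969716 0.02284624 0.10352415] [1.23819027e-04 9.90848673e-01 1.34977156e-01 2.43629835e-04] 0.02373626512309804 [-0.50626874 -0.6359576  -0.51204739] [-0.02661555  0.00612618  0.00503642]
```

Request:
carry_out:
  moves: [0,0,0,-0.1,0,0,0,0,-0.1,0,0,0,0,-0.1,0,0,0,0,-0.1,0,0,0,0,-0.1,0,0,0,0,-0.1,0,0,0,0,0,0,0,0,0,0,0,0,0,0,0,0,0,0,0,0,0]

```text
clock: 11.5
position: [0.4188, 0.0228, 0.0979]
ee_rot: [0.0, 0.991, 0.135, -0.0]
contact_force: [-4.1, -0.1, 5.0]
width: 0.0238
```

```bash
python3 - <<'E'
from h import *
b=grab('scene','s7')[:,:,::-1]
cv2.imwrite('pics/c7.png',cv2.resize(b[110:250,190:350],None,fx=5,fy=4,interpolation=cv2.INTER_CUBIC))
s=manip.get_state(); print(s['position'],s['width'],s['contact_force'],s['moment'])
E
```

```text
[0.41880086 0.02279696 0.09785382] 0.023499878583145225 [-3.67626713 -0.02170159  5.51527614] [0.03767559 0.22207167 0.07509621]
```

View pics/c7.png

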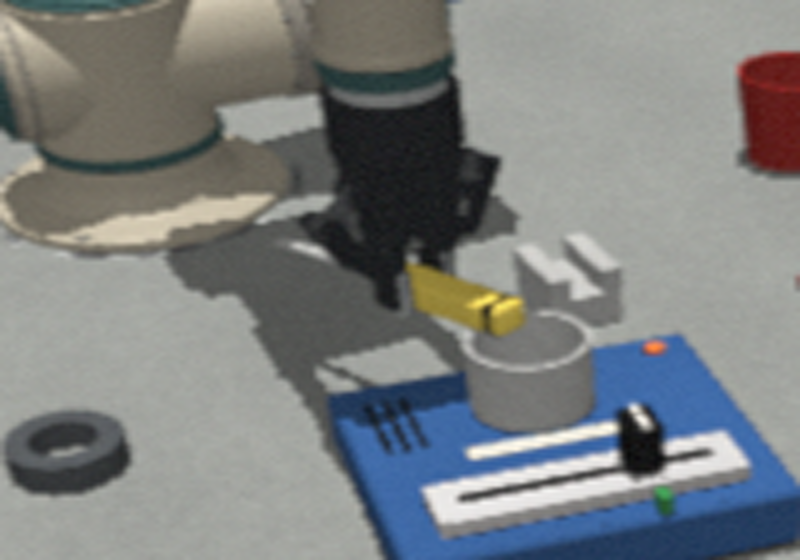

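Request:
carry_out:
  moves: [0,0,0,-0.1,0,0,0,0,-0.1,0,0,0,0,-0.1,0,0,0,0,-0.1,0,0,0,0,-0.1,0,0,0,0,-0.1,0,0,0,0,-0.1,0,0,0,0,-0.1,0,0,0,0,0,0,0,0,0,0,0]

```text
clock: 12.55
position: [0.4182, 0.0227, 0.0897]
ee_rot: [0.0, 0.991, 0.135, -0.001]
contact_force: [-4.8, -1.3, 6.8]
width: 0.0235
```

```bash
python3 - <<'E'
from h import *
b=grab('scene','s8')
s=manip.get_state(); print(s['position'],s['width'],s['contact_force'],s['moment'])
E
```

```text
[0.41823043 0.02267131 0.08964044] 0.023505295201546806 [-4.83814017 -1.37119338  5.7320074 ] [-0.07314365  0.37749481 -0.03188697]
```

Request:
carry_out:
  moves: [0,0,0,-0.1,0,0,0,0,-0.1,0,0,0,0,-0.1,0,0,0,0,-0.1,0,0,0,0,-0.1,0,0,0,0,-0.1,0,0,0,0,-0.1,0,0,0,0,-0.1,0,0,0,0,-0.1,0,0,0,0,0,0]

```text
clock: 13.6
position: [0.4186, 0.0228, 0.0808]
ee_rot: [0.0, 0.991, 0.135, -0.001]
contact_force: [-4.5, -1.4, 6.7]
width: 0.0238
```

Request:
carry_out:
  moves: [0,0,0,-0.1,0,0,0,0,-0.1,0,0,0,0,-0.1,0,0,0,0,-0.1,0,0,0,0,-0.1,0,0,0,0,-0.1,0,0,0,0,-0.1,0,0,0,0,-0.1,0,0,0,0,0,0,0,0,0,0,0]

```text
clock: 14.6
position: [0.4199, 0.023, 0.0732]
ee_rot: [0.0, 0.991, 0.135, 0.001]
contact_force: [-2.8, 1.4, 6.9]
width: 0.0239
```

```bash
python3 - <<'E'
from h import *
b=grab('scene','s9')[:,:,::-1];a=grab('top','t9')[:,:,::-1]
z=lambda i:cv2.resize(i,None,fx=4,fy=4,interpolation=cv2.INTER_CUBIC)
cv2.imwrite('pics/c9.png',np.hstack([z(b[140:240,230:330]),z(a[200:300,310:410])]))
s=manip.get_state(); print(s['position'],s['width'],s['contact_force'],s['moment'])
E
```

```text
[0.41985874 0.02299773 0.07314461] 0.02389608266862491 [-2.24934316  0.80892389  7.28794515] [ 0.22055089 -0.0209719   0.05539135]
```

View pics/c9.png

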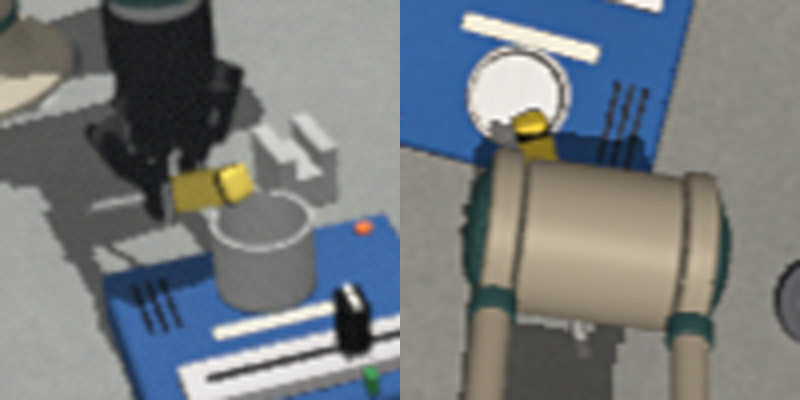

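Request:
carry_out:
  moves: [0,0,0,-0.1,0,0,0,0,-0.1,0,0,0,0,-0.1,0,0,0,0,-0.1,0,0,0,0,1,0,0,0,0,2.5,0,0,0,0,3,0,0,0,0,3,0,0,0,0,2.5,0,0,0,0,0.5,0]

```text
clock: 15.7
position: [0.4215, 0.0226, 0.1964]
ee_rot: [0.001, 0.991, 0.135, 0.003]
contact_force: [1.2, -0.3, -1.5]
width: 0.0236
```

```bash
python3 - <<'E'
from h import *
b=grab('scene','s10')[:,:,::-1];a=grab('top','t10')[:,:,::-1]
z=lambda i:cv2.resize(i,None,fx=4,fy=4,interpolation=cv2.INTER_CUBIC)
cv2.imwrite('pics/c10.png',np.hstack([z(b[110:210,220:320]),z(a[200:300,310:410])]))
s=manip.get_state(); print(s['position'],s['width'],s['contact_force'],s['moment'])
E
```

```text
[0.41983723 0.02281621 0.19389436] 0.023331002398144306 [-0.35470664 -0.12695403 -2.186718  ] [ 0.02662259  0.05754128 -0.08655071]
```

View pics/c10.png

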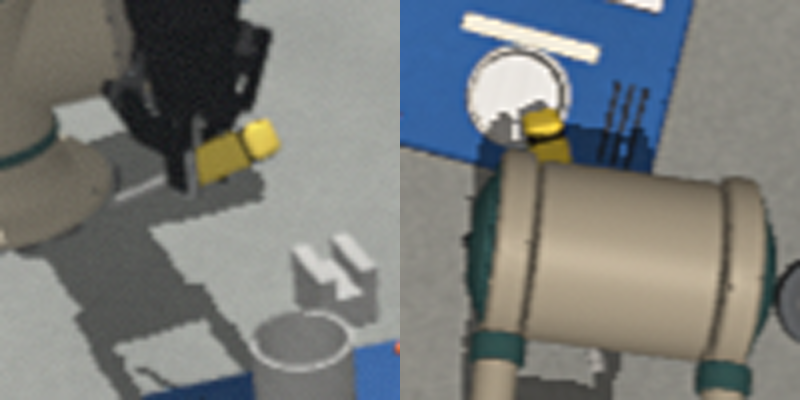

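```bash
python3 - <<'E'
from h import *
G=np.array([.4198,.0228,.208]);h=np.array([-np.cos(.27),-np.sin(.27)])
for L in(.12,.125,.13):
  for d in (28,31,34,37,40):
    t=np.radians(d);u=np.r_[np.cos(t)*h,-np.sin(t)]
    print(L,d,w2px('scene',G+L*u).round(1),w2px('scene',G-(.205-L)*u).round(1),(G+L*u).round(3))
E
```

```text
0.12 28 [246.9 158.2] [287.4 148.4] [ 0.318 -0.005  0.152]
0.12 31 [247.8 160.2] [286.7 146.8] [ 0.321 -0.005  0.146]
0.12 34 [248.7 162.1] [285.9 145.3] [ 0.324 -0.004  0.141]
0.12 37 [249.8 164. ] [285.1 143.7] [ 0.327 -0.003  0.136]
0.12 40 [250.8 165.8] [284.3 142.2] [ 0.331 -0.002  0.131]
0.125 28 [246.  158.5] [286.2 148.7] [ 0.313 -0.007  0.149]
0.125 31 [247.  160.5] [285.6 147.2] [ 0.317 -0.006  0.144]
0.125 34 [248.  162.5] [284.9 145.7] [ 0.32  -0.005  0.138]
0.125 37 [249.  164.4] [284.1 144.3] [ 0.324 -0.004  0.133]
0.125 40 [250.1 166.3] [283.3 142.9] [ 0.328 -0.003  0.128]
0.13 28 [245.2 158.7] [285.1 149. ] [ 0.309 -0.008  0.147]
0.13 31 [246.1 160.8] [284.5 147.6] [ 0.312 -0.007  0.141]
0.13 34 [247.2 162.8] [283.8 146.2] [ 0.316 -0.006  0.135]
0.13 37 [248.3 164.8] [283.1 144.8] [ 0.32  -0.005  0.13 ]
0.13 40 [249.4 166.8] [282.4 143.5] [ 0.324 -0.004  0.124]
```

Request:
carry_out:
  moves: [0,1,0.3,0,0,0,2,0.5,0,0,0,2,0.6,0,0,0,2,0.6,0,0,0,2,0.6,0,0,0,2,0.6,0,0,0,2,0.6,0,0,0,2,0.5,0,0,0,1.4,0.3,0,0,0,0,0,0,0]
  squeeze: 30

```text
clock: 16.8
position: [0.5851, 0.0694, 0.1907]
ee_rot: [-0.0, 0.991, 0.135, -0.001]
contact_force: [-0.7, -0.6, -0.8]
width: 0.0233
```

```bash
python3 - <<'E'
from h import *
b=grab('scene','s11')[:,:,::-1];a=grab('top','t11')[:,:,::-1]
z=lambda i:cv2.resize(i,None,fx=4,fy=4,interpolation=cv2.INTER_CUBIC)
cv2.imwrite('pics/c11.png',np.hstack([z(b[120:220,260:360]),z(a[170:270,290:390])]))
s=manip.get_state(); print(s['position'],s['width'],s['contact_force'],s['moment'])
E
```

```text
[0.58265595 0.06903192 0.19132903] 0.023464798651702257 [-0.27985955 -0.89564266  0.1048266 ] [-0.05467945 -0.02059071  0.04299749]
```

View pics/c11.png

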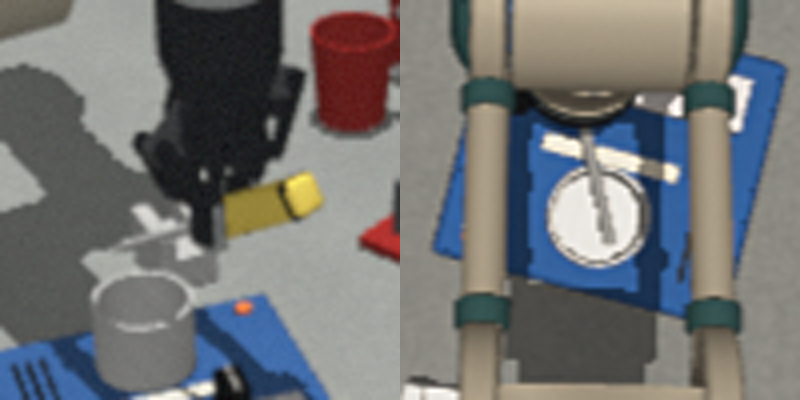

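```bash
python3 - <<'E'
from h import *
t=tri((342.5,230.75),(260+120/4,120+246/4)); print(t, px2w('top',342.5,230.75,.14), px2w('top',342.5,230.75,t[2]))
print('well',tri((339.9,224.3),(260+145/4,120+301/4)),px2w('top',339.9,224.3,.105))
E
```

```text
[0.4850318  0.04200911 0.14189229] [0.48319129 0.038423   0.14      ] [0.48316798 0.03852246 0.14189229]
well [0.50358524 0.0479796  0.1040467 ] [0.50139472 0.04406802 0.105     ]
```

Both views put the tip at (−18, −6) mm from the well axis and at z ≈ 0.142, as planned. I'm lowering 5.8 cm and holding.

Request:
carry_out:
  moves: [0,0,0,-0.6,0,0,0,0,-0.8,0,0,0,0,-0.8,0,0,0,0,-0.8,0,0,0,0,-0.8,0,0,0,0,-0.6,0,0,0,0,-0.5,0,0,0,0,-0.4,0,0,0,0,-0.3,0,0,0,0,-0.2,0]

```text
clock: 17.9
position: [0.5836, 0.0689, 0.1351]
ee_rot: [0.0, 0.991, 0.135, 0.0]
contact_force: [-0.1, -0.3, -0.8]
width: 0.0235
```

```bash
python3 - <<'E'
from h import *
b=grab('scene','s12')[:,:,::-1];a=grab('top','t12')[:,:,::-1]
z=lambda i:cv2.resize(i,None,fx=4,fy=4,interpolation=cv2.INTER_CUBIC)
cv2.imwrite('pics/c12.png',np.hstack([z(b[140:240,260:360]),z(a[170:270,290:390])]))
s=manip.get_state(); print(s['position'],s['width'],s['contact_force'],s['moment'])
E
```

```text
[0.58348732 0.06889913 0.13516229] 0.023392365645302556 [-0.00252056  0.91537995 -1.45320625] [-0.01947194  0.03814326 -0.04749159]
```

View pics/c12.png

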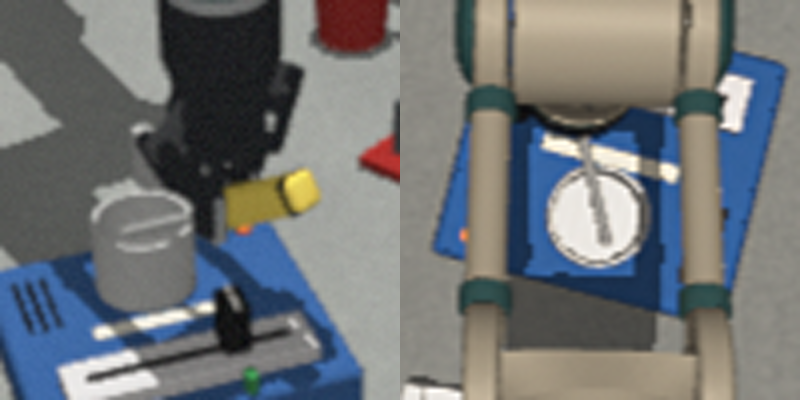

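Request:
carry_out:
  moves: [0,0,0,0,0,0,0,0,0,0,0,0,0,0,0,0,0,0,0,0,0,0,0,0,0,0,0,0,0,0,0,0,0,0,0,0,0,0,0,0,0,0,0,0,0,0,0,0,0,0]

```text
clock: 19.0
position: [0.5835, 0.0689, 0.1353]
ee_rot: [0.0, 0.991, 0.135, -0.0]
contact_force: [0.5, 0.2, -1.2]
width: 0.0239
```

Request:
carry_out:
  moves: [0,0,0,-0.2,0,0,0,0,-0.2,0,0,0,0,0,0,0,0,0,0,0,0,0,0,0,0,0,0,0,0,0,0,0,0,0,0,0,0,0,0,0,0,0,0,0,0,0,0,0,0,0]

```text
clock: 20.0
position: [0.5835, 0.0689, 0.1313]
ee_rot: [0.0, 0.991, 0.135, 0.0]
contact_force: [0.5, 0.3, -0.8]
width: 0.0233
```

```bash
python3 - <<'E'
from h import *
print(tri((341.25,230.75),(290,200)))
s=manip.get_state(); print(s['position'],s['width'],s['contact_force'],s['moment'],s['qpos'])
# tray target
c=np.array([.554,-.359]); print(c)
for n in('t12',):
    im=cv2.imread(f'pics/{n}.png');hsv=cv2.cvtColor(im,cv2.COLOR_BGR2HSV);m=cv2.inRange(hsv,(55,120,40),(75,255,255));m[:,:420]=0
    k=max(cv2.findContours(m,cv2.RETR_EXTERNAL,cv2.CHAIN_APPROX_NONE)[0],key=cv2.contourArea)
    for z in(.03,.0):
        w=np.array([px2w('top',*p[0],z)[:2]*1000 for p in k],np.float32);print(z,cv2.minAreaRect(w))
im=cv2.imread('pics/scene0.png');hsv=cv2.cvtColor(im,cv2.COLOR_BGR2HSV);m=cv2.inRange(hsv,(55,100,40),(75,255,255));m[:,230:]=0
k=max(cv2.findContours(m,cv2.RETR_EXTERNAL,cv2.CHAIN_APPROX_NONE)[0],key=cv2.contourArea)
w=np.array([px2w('scene',*p[0],.03)[:2]*1000 for p in k],np.float32);print('scene',cv2.minAreaRect(w))
E
```

```text
[0.48461273 0.04021647 0.07980835]
[0.5835488  0.0688705  0.13134422] 0.023253775979236314 [ 0.50047577  0.299029   -0.83831707] [ 0.02202516  0.01434198 -0.00080936] [-8.36307052e-04  3.65406913e-01  1.63158012e+00 -1.25045666e-04
  1.14455356e+00  1.29922732e+00]
[ 0.554 -0.359]
0.03 ((553.8092041015625, -359.26611328125), (278.27154541015625, 154.12811279296875), 10.008123397827148)
0.0 ((555.7547607421875, -369.760498046875), (284.6033630371094, 157.6351318359375), 10.008115768432617)
scene ((565.0918579101562, -357.97247314453125), (301.16064453125, 151.11668395996094), 9.932477951049805)
```

Request:
carry_out:
  moves: [0,0,0,0.5,0,0,0,0,1,0,0,0,0,2,0,0,0,0,2,0,0,0,0,1.5,0,0,0,-0.3,0.5,0,0,0,-1.5,0,0,0,0,-3,0,0,0,0,-3.5,0,0,0,0,-4,0,0]

```text
clock: 21.0
position: [0.5826, -0.0556, 0.2053]
ee_rot: [-0.0, 0.991, 0.136, -0.001]
contact_force: [0.2, -0.8, -0.3]
width: 0.0238
```

Request:
carry_out:
  moves: [0,-0.1,-4,0,-0.01,0,-0.1,-4,0,-0.01,0,-0.1,-4,0,-0.01,0,-0.1,-4,0,-0.015,0,-0.1,-4,0,-0.015,0,-0.1,-4,0,-0.015,0,-0.1,-3.5,0,-0.01,0,-0.1,-2,0,-0.01,0,0,-0.5,0,0,0,0,0,0,0]

```text
clock: 22.0
position: [0.575, -0.354, 0.2056]
ee_rot: [-0.001, 0.996, 0.087, -0.0]
contact_force: [-0.4, 0.2, -1.1]
width: 0.0237
```

```bash
python3 - <<'E'
from h import *
b=grab('scene','s13')[:,:,::-1];a=grab('top','t13')[:,:,::-1]
s=manip.get_state(); print(s['position'],s['ee_rot'],s['width'],s['contact_force'])
E
```

```text
[ 0.57549055 -0.35238869  0.20615025] [-8.12539002e-04  9.96090192e-01  8.83381710e-02 -1.89990771e-04] 0.023423789359575287 [ 0.08672954 -0.29482886 -0.69118458]
```

Request:
carry_out:
  moves: [0,0,0,-1,0,0,0,0,-2,0,0,0,0,-2.5,0,0,0,0,-2.5,0,0,0,0,-2.5,0,0,0,0,-2,0,0,0,0,-1,0,0,0,0,-0.5,0,0,0,0,-0.2,0,0,0,0,-0.2,0]
  squeeze: 20

```text
clock: 23.1
position: [0.5763, -0.3543, 0.0633]
ee_rot: [0.001, 0.996, 0.088, 0.001]
contact_force: [-0.2, -0.4, -1.2]
width: 0.0236
```

Request:
carry_out:
  moves: [0,0,0,-0.2,0,0,0,0,-0.2,0,0,0,0,-0.2,0,0,0,0,-0.2,0,0,0,0,-0.2,0,0,0,0,-0.2,0,0,0,0,-0.2,0,0,0,0,-0.2,0,0,0,0,-0.2,0,0,0,0,0,0]

```text
clock: 24.1
position: [0.5778, -0.355, 0.0459]
ee_rot: [0.002, 0.996, 0.088, 0.002]
contact_force: [4.1, 0.6, 5.2]
width: 0.0236
```

```bash
python3 - <<'E'
from h import *
b=grab('scene','s14')[:,:,::-1];a=grab('top','t14')[:,:,::-1]
z=lambda i:cv2.resize(i,None,fx=3,fy=3,interpolation=cv2.INTER_CUBIC)
cv2.imwrite('pics/c14.png',np.hstack([z(b[220:350,90:230]),z(a[150:280,420:540])]))
s=manip.get_state(); print(s['position'],s['ee_rot'],s['width'],s['contact_force'])
E
```

```text
[ 0.57726364 -0.35494919  0.0457044 ] [0.00137497 0.99612618 0.08790726 0.00175003] 0.023753223939707694 [4.58764251 0.46074183 4.3125788 ]
```

Tip is on the tray floor (about 6 N vertical). I'm continuing slowly so the driver levels out in the grip.

Request:
carry_out:
  moves: [0,0,0,-0.2,0,0,0,0,-0.2,0,0,0,0,-0.2,0,0,0,0,-0.2,0,0,0,0,-0.2,0,0,0,0,-0.2,0,0,0,0,-0.2,0,0,0,0,-0.2,0,0,0,0,-0.2,0,0,0,0,-0.2,0]

```text
clock: 25.2
position: [0.5753, -0.354, 0.024]
ee_rot: [-0.0, 0.996, 0.088, -0.0]
contact_force: [3.9, 1.3, 3.0]
width: 0.0236
```

Request:
carry_out:
  moves: [0,0,0,-0.2,0,0,0,0,-0.2,0,0,0,0,-0.2,0,0,0,0,-0.2,0,0,0,0,-0.2,0,0,0,0,-0.1,0,0,0,0,-0.1,0,0,0,0,-0.1,0,0,0,0,0,0,0,0,0,0,0]

```text
clock: 26.2
position: [0.5754, -0.3541, 0.0112]
ee_rot: [0.0, 0.996, 0.088, -0.0]
contact_force: [1.8, -0.5, 2.7]
width: 0.0235
```

```bash
cat > look.py <<'E'
from h import *
import sys
s=manip.get_state(); print(s['position'],s['width'],s['contact_force'])
for n,roi in(('top',(430,150,520,270)),('scene',(100,150,230,350))):
    im=grab(n,n+sys.argv[1])[:,:,::-1];hsv=cv2.cvtColor(np.ascontiguousarray(im),cv2.COLOR_BGR2HSV)
    for nm,lo,hi in(('yellow',(20,110,70),(34,255,255)),('grey',(0,0,110),(179,50,255))):
        m=cv2.inRange(hsv,lo,hi);x0,y0,x1,y1=roi;k=np.zeros_like(m);k[y0:y1,x0:x1]=m[y0:y1,x0:x1]
        if nm=='grey':
            g=cv2.inRange(hsv,(50,80,30),(80,255,255));c=max(cv2.findContours(g,0,2)[0],key=cv2.contourArea)
            h=np.zeros_like(m);cv2.drawContours(h,[cv2.convexHull(c)],-1,255,-1);k&=cv2.erode(h,np.ones((5,5)))
        for c in cv2.findContours(k,0,1)[0]:
            if cv2.contourArea(c)<6:continue
            b=cv2.boxPoints(cv2.minAreaRect(c)).round(1);z=.029 if nm=='yellow' else .021
            print(n,nm,cv2.contourArea(c),[px2w(n,*p,z)[:2].round(3).tolist() for p in b])
E
python3 look.py 15
```

```text
[ 0.5753859  -0.35412076  0.01124814] 0.02346767779941228 [ 1.80611987 -0.50080457  2.71879399]
top yellow 6.0 [[0.557, -0.346], [0.562, -0.347], [0.559, -0.367], [0.554, -0.366]]
top yellow 138.0 [[0.643, -0.335], [0.647, -0.364], [0.595, -0.37], [0.591, -0.341]]
top yellow 7.5 [[0.654, -0.335], [0.654, -0.359], [0.651, -0.359], [0.651, -0.335]]
top grey 11.5 [[0.53, -0.361], [0.548, -0.361], [0.548, -0.37], [0.53, -0.37]]
scene yellow 337.0 [[0.555, -0.371], [0.54, -0.345], [0.644, -0.323], [0.656, -0.348]]
```

Request:
carry_out:
  moves: [0,0,0,-0.1,0,0,0,0,-0.1,0,0,0,0,-0.1,0,0,0,0,0,0,27,0,0,0,0,29,0,0,0,0,31,0,0,0,0,34,0,0,0,0,40,0,0,0,0,50,0,0,0,0]

```text
clock: 27.3
position: [0.5753, -0.354, 0.0081]
ee_rot: [-0.0, 0.996, 0.088, -0.0]
contact_force: [0.1, -0.7, -0.2]
width: 0.0421
```

Request:
carry_out:
  moves: [55,0,0,0,0,55,0,0,0,0,55,0,0,1,0,55,0,0,2,0,55,0,0,4,0,55,0,0,5,0,55,0,0,5,0,55,-4,0,1,0,55,-5,0,0,0,55,-5,0,0,0]

```text
clock: 28.3
position: [0.4346, -0.3542, 0.19]
ee_rot: [0.001, 0.996, 0.089, 0.001]
contact_force: [-0.4, -1.6, -0.0]
width: 0.047
```

Request:
carry_out:
  moves: [55,-4,0,0,0,55,-4,0,0,0,55,-2,0,0,0,55,0,0,0,0,55,0,0,0,0,55,0,0,0,0,55,0,0,0,0,55,0,0,0,0,55,0,0,0,0,55,0,0,0,0]

```text
clock: 29.3
position: [0.3358, -0.354, 0.1881]
ee_rot: [-0.0, 0.996, 0.088, -0.0]
contact_force: [-0.7, -0.1, -0.2]
width: 0.0471
```

```bash
python3 look.py 16; python3 - <<'E'
from h import *
im=cv2.imread('pics/top16.png'); hsv=cv2.cvtColor(im,cv2.COLOR_BGR2HSV); a=cv2.imread('pics/top0.png')
print(hsv[178:194,332:346,2])
d=cv2.absdiff(im,cv2.imread('pics/t3.png')).max(2)
for n,(x,y) in dict(vblock=(298,277),ring=(415,275),shaft=(293,147),bottle=(420,142),slider=(338,186)).items():
    print(n,cv2.absdiff(im,a)[y-14:y+14,x-14:x+14].max(2).mean().round(1))
print('slider vs t3',d[175:197,328:350].mean())
E
```

```text
[ 0.33584193 -0.35404439  0.1881479 ] 0.04707207973516551 [-0.71465115 -0.08936211 -0.22412573]
top yellow 273.5 [[0.653, -0.324], [0.659, -0.354], [0.561, -0.371], [0.555, -0.342]]
top grey 66.0 [[0.556, -0.355], [0.558, -0.365], [0.457, -0.382], [0.455, -0.372]]
scene yellow 395.5 [[0.564, -0.37], [0.552, -0.344], [0.669, -0.325], [0.678, -0.349]]
scene grey 76.0 [[0.46, -0.378], [0.455, -0.37], [0.547, -0.354], [0.551, -0.361]]
[[209 165 153 166 169 162 140 129 131 152 162 161 161 161]
 [233 239 247 249 200 137 121 157 164 156 158 159 159 158]
 [230 233 237 209 124  48 117 190 160 117 135 162 161 155]
 [235 235 239 172  58  32 114 180 134  67 197 245 199 162]
 [241 244 247 168  47  55 177 158  68  31 122 215 239 244]
 [182 231 219 130  39  77 224 188  66  42 157 226 234 234]
 [ 46  68  67  40  34  97 187 147  47  58 208 245 237 233]
 [ 47  21  10  21  50 131 186 137  46  64 207 248 243 240]
 [159 102  56  33  68 180 168  87  34  34  94 169 199 232]
 [249 225 133  46  85 224 186  70  28  17  21  40  52  71]
 [241 217 122  34  94 184 147  56  32  83  90  63  31  14]
 [236 199  98  25  98 149 102  30  83 216 234 186 135 107]
 [243 243 182 107  96  84  51  50 160 237 245 246 249 252]
 [248 251 250 251 252 226 172 153 218 240 238 237 239 240]
 [115 136 201 243 253 253 250 246 244 241 237 235 235 235]
 [158 156 124  99 106 142 208 245 249 246 243 242 241 240]]
vblock 3.4
ring 4.8
shaft 3.6
bottle 3.3
slider 15.2
slider vs t3 2.8388429752066116
```

```bash
python3 -c "
from rig import manip
print(manip.sign_off())"
```

```text
the job is handed in; nothing more can be done
None
```

I finished the job and handed it in at about 29.5 s. The hand-in gives no verdict, so what follows is from my own measurements.

- **Slider:** I gripped it and slid it about 80 mm along the track. Both views put it about 1–2 mm from the marker's y (limit 7 mm). It looked the same in the final picture.
- **Dip:** The tool only turns about z, so I tilted the driver about 33° in the grip, with the handle's rear pressed on the well rim at about 8 N. The blade end then went about 20–25 mm below the mouth, about 20 mm from the well's axis. It stayed there for about 2 s with no contact force showing.
- **Laying down:** I let the tip touch the tray floor and lowered slowly so the driver levelled out, then opened the fingers about 4 mm above rest. The final top view shows the tip near (0.456, −0.377) and the butt near (0.656, −0.339). Both are roughly 35 mm or more inside the tray's end walls.
- **Bystanders:** All four are unchanged between the first and last pictures, and the gripper was clear of everything.

**Checks that failed or disagreed:**
- The two cameras disagreed by about 2–7 mm in absolute position, so I compared points within one view or combined both.
- My last two looks, before release and at the end, were by colour masks only, because the picture limit was reached.

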